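# Empty the stamp mould and charge the tumbler

### The job

Lift the cast stamp blank out of the open mould and put it in the metal scoop tray with the four other blanks while the tray stands on its blue mat. Then pick the tray up by its black bar and tip all five blanks into the yellow hopper, and stand the empty tray upright back on the blue mat. Leave the paint tin, the clear cup and the brown bottle where they are.

Things in the scene. Friction and masses are not known exactly. Their poses are not given: they have to be found in the camera images.
- casting: The cast stamp blank lying in the mould cavity: pale yellow resin, a base plate 36 x 24 mm, 12 mm thick, with a handle rib on top 26 mm long (along x), 12 mm wide (y) and 12 mm high, so 24 mm high in all; 20 g. Origin: centre of its underside, z up, x along the rib. In the mould its underside is 8 mm above the table and only the rib stands proud of the mould's top.
- blank0: One of four more stamp blanks that lie in the tray at the start (loosely, flat on the floor, handle rib up), same shape, size and origin as the casting.
- blank1: One of four more stamp blanks that lie in the tray at the start (loosely, flat on the floor, handle rib up), same shape, size and origin as the casting.
- blank2: One of four more stamp blanks that lie in the tray at the start (loosely, flat on the floor, handle rib up), same shape, size and origin as the casting.
- blank3: One of four more stamp blanks that lie in the tray at the start (loosely, flat on the floor, handle rib up), same shape, size and origin as the casting.
- tray: Aluminium scoop tray, 161 x 110 mm (x, y), 0.22 kg, sheet 4 mm thick, standing on the mat. Origin: centre of its underside, z up. Floor flat (top at z = 4 mm) from x = -35 to +76; back wall (x = +80) and side walls 30 mm high, 102 mm clear between the sides. At the start three blanks lie by the back wall under the bar, one near x = +6, y = -33 mm; the rest of the floor is free.
- tray_bar (a point): Centre of the tray's black grip bar: 12 x 12 mm square section, running along the tray's y, 102 mm clear between its two uprights; at x = +45, z = 68 mm in the tray's frame.
- tray_lip (a point): Middle of the edge of the tray's spout, at x = -81, z = 14 mm in the tray's frame. From x = -35 mm to this lip the floor rises at 12 degrees as an open spout, so the tray is tipped out over its -x end; blanks slide off at a tilt of some 50 to 60 degrees.
- mould: Open brick-red mould block fixed to the table, 120 x 100 x 20 mm (x, y, z); a cavity 39 x 27 mm, 12 mm deep in the middle of its top, long side along x. Origin: centre of its underside.
- hopper: Yellow sheet feed hopper of a tumbler, fixed to the table, at either side. Origin: centre of its underside, z up. Inside it is 150 x 150 mm with its floor at z = 30 mm; above z = 88 mm the four walls flare out to a mouth about 195 x 195 mm at z = 115 mm. A grey motor box, 85 mm high, stands against its +x side (x = 90 to 140 mm).
- hopper_mouth (a point): Centre of the hopper's mouth, at the height of its rim (115 mm above the table).
- mat: Blue mat fixed to the table, 220 x 180 mm (x, y), 2 mm thick, where the tray stands. Origin: centre of its underside.
- tin: Yellow paint tin with a pale label and black top, 75 mm across, 83 mm high, beside the mould; stays where it is. Origin: centre of its underside.
- cup: Clear plastic cup, 68 mm across, 80 mm high, beside the mould; stays where it is. Origin: centre of its underside.
- bottle: Brown bottle with a black cap, 64 mm across, 160 mm high, beyond the mat; stays where it is. Origin: centre of its underside.
Not all that is in view belongs to the job. What is shaped like the blank3 but orange or red is not meant.

How it is judged (in metres and radians):
On the way, in this order (a step that is already met when the one before it is completed fails the run):
1. the cast blank lies released in the tray with the four others, the tray standing level on the mat (x of casting in the frame of tray between -0.085 and 0.08 m and y of casting in the frame of tray between -0.054 and 0.054 m and z of casting in the frame of tray between 0 and 0.05 m and x of blank0 in the frame of tray between -0.085 and 0.08 m and y of blank0 in the frame of tray between -0.054 and 0.054 m and z of blank0 in the frame of tray between 0 and 0.05 m and x of blank1 in the frame of tray between -0.085 and 0.08 m and y of blank1 in the frame of tray between -0.054 and 0.054 m and z of blank1 in the frame of tray between 0 and 0.05 m and x of blank2 in the frame of tray between -0.085 and 0.08 m and y of blank2 in the frame of tray between -0.054 and 0.054 m and z of blank2 in the frame of tray between 0 and 0.05 m and x of blank3 in the frame of tray between -0.085 and 0.08 m and y of blank3 in the frame of tray between -0.054 and 0.054 m and z of blank3 in the frame of tray between 0 and 0.05 m and contact force between the fingers and casting below 0.1 N and linear speed of casting below 0.05 m/s and angle between tray's own z axis and vertical below 0.1 rad and height (world z) of tray below 0.01 m and horizontal distance between tray and mat below 0.07 m), for 0.2 s.
2. the tray is tipped by more than 35 degrees with its lip over the hopper's mouth (angle between tray's own z axis and vertical above 0.61 rad and horizontal distance between tray_lip and hopper_mouth below 0.13 m and height (world z) of tray_lip above 0.07 m), for 0.1 s.
At the end, for the whole second after the job is handed in: All five blanks lie at rest inside the hopper (within its walls, below its rim); the tray stands upright (within 6 degrees) and at rest on the mat, its centre within 70 mm of the mat's (x of casting in the frame of hopper between -0.082 and 0.082 m and y of casting in the frame of hopper between -0.082 and 0.082 m and z of casting in the frame of hopper between 0.02 and 0.1 m and linear speed of each of casting, blank0, blank1, blank2, blank3 below 0.03 m/s and x of blank0 in the frame of hopper between -0.082 and 0.082 m and y of blank0 in the frame of hopper between -0.082 and 0.082 m and z of blank0 in the frame of hopper between 0.02 and 0.1 m and x of blank1 in the frame of hopper between -0.082 and 0.082 m and y of blank1 in the frame of hopper between -0.082 and 0.082 m and z of blank1 in the frame of hopper between 0.02 and 0.1 m and x of blank2 in the frame of hopper between -0.082 and 0.082 m and y of blank2 in the frame of hopper between -0.082 and 0.082 m and z of blank2 in the frame of hopper between 0.02 and 0.1 m and x of blank3 in the frame of hopper between -0.082 and 0.082 m and y of blank3 in the frame of hopper between -0.082 and 0.082 m and z of blank3 in the frame of hopper between 0.02 and 0.1 m and angle between tray's own z axis and vertical below 0.1 rad and height (world z) of tray below 0.008 m and horizontal distance between tray and mat below 0.07 m and linear speed of tray below 0.02 m/s); the robot touches nothing.
It fails at once if the paint tin is knocked or moved by more than 30 mm (distance of tin from where it was at the start of the episode above 0.03 m).
It fails at once if the clear cup is knocked or moved by more than 30 mm (distance of cup from where it was at the start of the episode above 0.03 m).
It fails at once if the brown bottle is knocked or moved by more than 30 mm (distance of bottle from where it was at the start of the episode above 0.03 m).
It also fails if it takes over 67 s, if anything falls off the work surface, if the arm or the gripper's body presses on something with over 40 N, if the wrist force passes 120 N, or if a joint passes its speed limit or range.

### The arm

A 6-joint arm with a two-finger parallel gripper is mounted at the origin on the work surface. World frame = base frame: x ahead of the robot, y to its left, z up, the work surface at z = 0. Lengths are in mm, angles in degrees, forces in N, time in s.
With the tool pointing down it reaches from about 250 to 800 mm from the base axis. Payload 3.9 kg.
Tool frame: the origin (TCP) lies at the very end of the fingers, on their centre line; the grasp point (between the pads) lies 19 mm behind it (robot.tcp_to_grasp is the distance from the TCP to the grasp point, in mm); z points along the fingers, y is the direction in which the jaws open and shut (so a half turn about z gives the same grasp; the last joint's range is limited). The gripper opens to 85 mm and grips with 20 to 120 N. Pads are 22 mm wide; open, the fingers measure 114 mm over their backs; the gripper's body (76 mm by 85 mm) begins 54 mm behind the grasp point. The pads swing forward as they close: fully open they stand 13 mm farther back than shut.
Start: joints at [-67.666, 14.897, -7.913, 67.191, 0, 90], TCP at [199.496, -485.609, 231.304] pointing down, gripper open.
Joint ranges: [-159.42, 159.42], [-47.68, 98.78], [-73.54, 78.23], [-108.79, 121.32], [-90, 84.71], [-180, 180]. Speed limits (degrees/s): [147.25, 147.25, 180, 180, 180, 180].

### API

Orientations are given as a 3x3 rotation matrix whose columns are the frame's x, y, z axes.
In Python, from cell import robot gives the robot as it stands.
- The arm moves only by the tool play_rows, never from a script. Its argument "moves" is a list of rows, each a list of 5 numbers: the shift along the tool's x, y, z in mm, then the turn about the tool's z in degrees, then the finger opening in mm, from 0 to 85.4. A call has 1 to 5 rows; each row is the pose to reach, as a shift and turn from the pose commanded when the call began, along the tool's axes at that moment; what a row does not reach only later rows make up. A row lasts 1/8 s, in which the tool goes at most 62.5 mm and 10.7 degrees, less where a joint would pass 70% of its speed; a pose out of reach is approached as far as the arm can. A call with a gripper value outside its range is refused whole. The fingers move at their own pace and stop on an object; the grip force is fixed at half the most. Time passes only in rows, so rows that repeat a pose let the fingers close. It gives the time, the measured TCP pose, the force and the opening at its end, in the units of the state.
- robot.state(): the state, without advancing time (a new reading comes with each control period).
- robot.snapshot(name): name is "scene" or "top"; returns a dict with "color" (384x512x3 uint8, blue, green, red), "depth" (384x512 float32, mm along the optical axis (not along the pixel's ray), 0 where there is no reading), "intrinsics" (3x3 intrinsics, pixels), "k1" (the pictures are not rectified: a ray, as slopes to the right and down, at radius r is drawn at 1 + k1 r^2 times it, then the intrinsics apply), "world_to_cam" (4x4, takes a point from world to camera coordinates). Camera axes: x right, y down, z forward; pixel columns grow to the right and rows downward; lengths in mm; the calibration is good to about 2 mm. A picture is of the moment at which its call begins.
- robot.job_done(): hands the job in, once; it reports no verdict.
Trained networks look in the newest picture that a camera, given by its name, has taken for a name from the list of things; names that differ only in an ending like _2 or _b are one class to them, and where a whole thing is asked for, a point or a joint stands for the part that bears it (a point fixed in the world has none). Each returns a list of dicts, best first, with "p" (0 to 1); they miss things now and then, are a little off and sometimes report something else, mostly with a low value. They report only what shows in the picture. A call takes as long as a camera call. They do not tell look-alikes from the thing itself.
- robot.trace(query, camera): "region" (384x512 bool, what is visible of it) and "at" ([column, row] in pixels, amid what is visible of it).
The state is a dict: "time_s": time; "joint_positions": joint angles; "joint_velocities": joint speeds; "joint_efforts": joint torques, N m; "tcp_pos": TCP position; "orientation": TCP orientation; "wrist_force": force on the tool from outside, world axes, zero at the start; "wrist_torque": the same for the moment, N m; "grip_width": finger opening in mm.
Only numpy, scipy, OpenCV 4.12 (cv2) and the standard library are available. Lean on these libraries where they do the work, as an engineer would, in place of code of your own. Each camera call takes 0.05 s, during which the arm holds its last target. There are 200 camera calls.

## Working session

There is one attempt and no reset: what is moved stays moved. The work goes in short steps, Python scripts to look and compute and a tool call to move; the robot and the scene stay as the last step left them, time stands still between calls to the robot, and variables do not carry over. Pictures are saved under pics/ and viewed, about 8 in all and at most 12, crops included, and the job is handed in when it is done.

Besides the shell and the picture viewer there is one more tool, called after "Request:" as name(argument=value, ...), one argument or row to a line, values as JSON. play_rows: Moves the arm, as the interface text tells. Its arguments: {"type":"object","properties":{"moves":{"type":"array"}},"required":["moves"]}

```bash
mkdir -p pics; cat > h.py <<'E'
import numpy as np, cv2
from cell import robot
def cloud(s):
    K=np.array(s["intrinsics"]);k1=s["k1"];d=s["depth"];h,w=d.shape
    u,v=np.meshgrid(np.arange(w),np.arange(h))
    xd=(u-K[0,2])/K[0,0];yd=(v-K[1,2])/K[1,1];x,y=xd.copy(),yd.copy()
    for _ in range(10):
        f=1+k1*(x*x+y*y);x,y=xd/f,yd/f
    P=np.stack([x*d,y*d,d],-1);T=np.array(s["world_to_cam"]);R,t=T[:3,:3],T[:3,3]
    W=(P-t)@R; W[d<=0]=np.nan
    return W
def proj(s,p):
    T=np.array(s["world_to_cam"]);c=T[:3,:3]@np.array(p)+T[:3,3];x,y=c[0]/c[2],c[1]/c[2];f=1+s["k1"]*(x*x+y*y)
    K=np.array(s["intrinsics"]);return K[0,0]*x*f+K[0,2],K[1,1]*y*f+K[1,2]
E
python3 - <<'E'
from h import *
ims=[]
for n in("scene","top"):
    s=robot.snapshot(n);W=cloud(s);im=s["color"].copy();np.savez(n+".npz",W=W,c=im)
    print(n,"cam at",-np.array(s["world_to_cam"])[:3,:3].T@np.array(s["world_to_cam"])[:3,3])
    for q in["casting","blank0","tray","tray_bar","mould","hopper","mat","tin","cup","bottle"]:
        for r in robot.trace(q,n)[:6]:
            if r["p"]<.2: continue
            m=r["region"];P=W[m];P=P[~np.isnan(P[:,0])]
            if len(P)<3: print(q,"nodepth",r["at"]);continue
            print(q,round(r["p"],2),np.round(r["at"]),m.sum(),"med",np.median(P,0).round(),"lo",np.percentile(P,3,axis=0).round(),"hi",np.percentile(P,97,axis=0).round())
    cv2.imwrite(f"pics/{n}0.png",cv2.resize(im,(768,576)))
st=robot.state();print(st["time_s"],st["tcp_pos"],st["orientation"],st["grip_width"],robot.tcp_to_grasp)
E
```

```text
scene cam at [1253.21297349  345.37438998  731.24788639]
casting 0.56 [168. 165.] 75 med [ 525. -294.   24.] lo [ 507. -313.   19.] hi [ 538. -286.   34.]
blank0 0.64 [242. 207.] 67 med [587.  -8.  27.] lo [570. -17.  13.] hi [599.  -1.  32.]
blank0 0.61 [177. 206.] 103 med [ 656. -162.   13.] lo [ 639. -181.    4.] hi [ 667. -151.   25.]
blank0 0.59 [197. 235.] 156 med [721. -66.  13.] lo [705. -80.   1.] hi [734. -51.  25.]
blank0 0.53 [244. 196.] 63 med [545. -36.  17.] lo [535. -49.   8.] hi [551. -26.  26.]
blank0 0.48 [231. 200.] 84 med [579. -40.  24.] lo [563. -55.  11.] hi [593. -32.  32.]
blank0 0.48 [245. 158.] 103 med [ 358. -120.   13.] lo [ 331. -139.    1.] hi [ 366. -105.   26.]
tray_bar 0.88 [253. 195.] 1704 med [553.  -1.  17.] lo [453. -62.   4.] hi [614.  53.  77.]
mould 0.79 [164. 170.] 726 med [ 546. -297.   20.] lo [ 467. -347.    5.] hi [ 586. -252.   24.]
mould 0.24 [252. 197.] 1735 med [558.  -1.  17.] lo [454. -62.   4.] hi [614.  53.  77.]
hopper 0.91 [364. 204.] 6891 med [459. 291.  79.] lo [356. 200.  14.] hi [594. 385. 117.]
mat 0.83 [260. 217.] 1185 me
[... 1483 characters left out ...]
 0.78 [291. 220.] 2699 med [542. -24.   2.] lo [ 428. -103.   -1.] hi [644.  81.  15.]
tin 0.78 [381. 180.] 817 med [ 641. -305.   83.] lo [ 611. -344.   11.] hi [ 676. -278.   87.]
tin 0.58 [370. 228.] 1425 med [ 520. -298.   21.] lo [ 467. -349.   12.] hi [ 576. -248.   24.]
cup 0.89 [337. 218.] 532 med [ 545. -204.   38.] lo [ 511. -223.    3.] hi [ 570. -163.   82.]
bottle 0.59 [240. 136.] 641 med [755.  65. 108.] lo [739.  39.  16.] hi [782.  95. 162.]
1.1 [ 199.49134992 -485.61541562  231.30716863] [[ 9.24992197e-01  3.79986098e-01  3.61427954e-06]
 [ 3.79986098e-01 -9.24992197e-01 -2.31444312e-06]
 [ 2.46372416e-06  3.51421780e-06 -1.00000000e+00]] 85.44384396253011 18.700000000000003
```

View pics/top0.png

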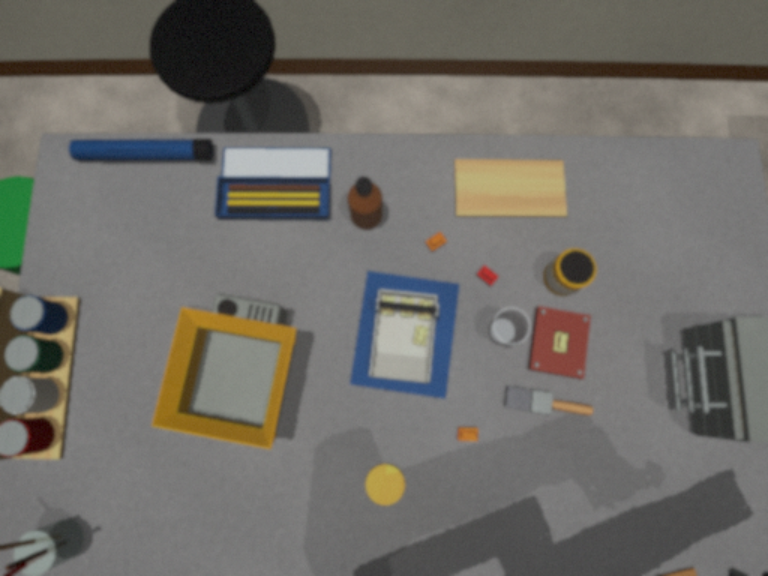

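View pics/scene0.png

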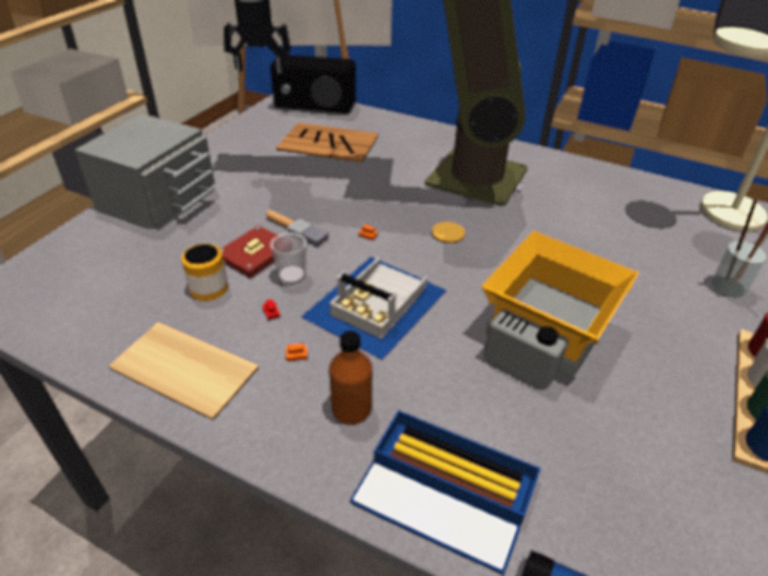

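The top view shows the mould at about px (560,342) of 768x576, holding one pale-yellow blank. The tray is at about (405,335) on the mat with its spout toward the robot, and the hopper is at about (225,378). The orange and red look-alikes at (436,241), (487,275) and (467,434) are outside the tray and mould. The only pale-yellow blank in the mould cavity is the casting.

Next I'll get yaws and centres, plus one confirming crop.

```bash
python3 - <<'E'
from h import *
D={n:np.load(n+".npz") for n in("scene","top")}
def rect(name,n,lo,hi):
    W=D[n]["W"];m=np.all((W>lo)&(W<hi),-1);P=W[m]
    r=cv2.minAreaRect(P[:,:2].astype(np.float32));print(name,n,m.sum(),"c",np.round(r[0],1),"sz",np.round(r[1],1),"ang",round(r[2],1),"zmed",round(np.median(P[:,2]),1))
    return P
for n in D:
    rect("mouldtop",n,(455,-362,17),(590,-235,23))
    rect("rib",n,(490,-325,27),(555,-270,40))
    P=rect("bar",n,(520,-75,70),(620,65,82)); c=P[:,:2]-P[:,:2].mean(0);v=np.linalg.svd(c,full_matrices=0)[2][0];print(" bar dir",v,P[:,:2].mean(0))
    rect("tray",n,(430,-75,9),(630,65,85))
    rect("hoprim",n,(340,180,108),(600,410,120))
    rect("hop low",n,(340,180,24),(600,410,36))
    rect("tin",n,(600,-360,70),(700,-250,90));rect("cup",n,(500,-235,70),(590,-150,90))
    for z in[]:pass
W=D["top"]["W"];c=D["top"]["c"]
m=np.all((W[...,:2]>(425,-110))&(W[...,:2]<(650,90)),-1)&(c[...,0]>c[...,2].astype(int)+50)
ys,xs=np.nonzero(m);r=cv2.minAreaRect(W[m][:,:2].astype(np.float32));print("mat",r)
a=cv2.resize(c[190:275,225:400],None,fx=4.5,fy=4.5,interpolation=cv2.INTER_CUBIC);cv2.imwrite("pics/crop.png",a)
E
```

```text
mouldtop scene 616 c [ 520.9 -300.3] sz [105.5 124.5] ang 83.4 zmed 20.7
rib scene 32 c [ 521.5 -297.5] sz [13.1 25.8] ang 86.6 zmed 32.0
bar scene 204 c [576.5  -9.7] sz [112.4  22.9] ang 84.3 zmed 75.9
 bar dir [0.09480142 0.9954962 ] [578.3397317   -8.14206457]
tray scene 1579 c [530.9  -4.7] sz [112.9 165.8] ang 84.1 zmed 24.2
hoprim scene 958 c [451.3 294.4] sz [203.  204.2] ang 80.2 zmed 114.5
hop low scene 1321 c [481.4 289.9] sz [169.5 222.6] ang 80.4 zmed 30.6
tin scene 416 c [ 651.  -311.4] sz [67.7 71. ] ang 66.5 zmed 84.0
cup scene 189 c [ 543.  -191.5] sz [68.5 64.6] ang 34.4 zmed 77.5
mouldtop top 1280 c [ 521.3 -300.2] sz [102.2 118.8] ang 79.6 zmed 20.4
rib top 38 c [ 521.2 -300. ] sz [11.3 23.2] ang 76.4 zmed 31.9
bar top 205 c [575.1 -10.2] sz [109.6  19.4] ang 84.9 zmed 76.0
 bar dir [0.10520677 0.99445037] [574.56002007 -10.411422  ]
tray top 1345 c [529.6  -6.1] sz [110.3 162.2] ang 84.2 zmed 18.2
hoprim top 1291 c [449.2 294.6] sz [204.  201.1] ang 80.4 zmed 114.1
hop low top 2847 c [475.6 285. ] sz [163.1 203.7] ang 80.6 zmed 30.0
tin top 610 c [ 647.  -314.8] sz [73.2 73.3] ang 41.3 zmed 84.0
cup top 162 c [ 541.  -193.8] sz [66.  66.7] ang 64.8 zmed 79.4
mat ((537.5111083984375, -11.78509521484375), (176.05477905273438, 216.1559600830078), 82.11610412597656)
```

View pics/crop.png

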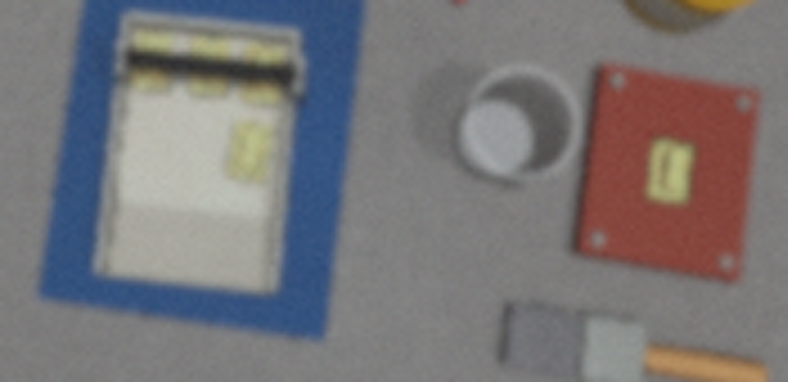

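The crop confirms the yellow blank in the red mould at crop px (670,170). The tray holds three blanks by the back wall under the bar and one at the right.

I'm moving above the casting.

Request:
play_rows(
  moves=[
    [368,-50,120,30,32],
    [368,-50,120,30,32],
    [368,-50,120,30,32],
    [368,-50,120,30,32],
    [368,-50,120,30,32],
  ],
)

```text
time_s: 1.72
tcp_pos: [446.3, -343.1, 139.4]
orientation: [[0.991, -0.134, 0.001], [-0.134, -0.991, -0.001], [0.001, 0.001, -1.0]]
wrist_force: [1.1, -0.8, 0.5]
grip_width: 32.1
```

```bash
cat >> h.py <<'E'
def go(x,y,z,yaw):
    s=robot.state();R=np.array(s["orientation"]);d=R.T@(np.array([x,y,z])-np.array(s["tcp_pos"]))
    cy=np.degrees(np.arctan2(R[1,0],R[0,0]))
    return np.append(d,cy-yaw).round(1)
def st():
    s=robot.state();R=np.array(s["orientation"])
    print("t",round(s["time_s"],2),"tcp",np.round(s["tcp_pos"],1),"yaw",np.degrees(np.arctan2(R[1,0],R[0,0])).round(1),"F",np.round(s["wrist_force"],1),"T",np.round(s["wrist_torque"],2),"w",round(s["grip_width"],1),"J",np.round(s["joint_positions"]))
E
python3 -c "
from h import *
st();print(go(521.2,-299.5,110,-7.5),go(521.2,-299.5,21.5,-7.5))"
```

```text
t 1.73 tcp [ 446.3 -343.1  139.4] yaw -7.7 F [ 1.1 -0.8  0.5] T [-0.09 -0.09 -0.03] w 32.1 J [-38.  22. -12.  56.  -0. 150.]
[ 68.4 -53.3  29.4  -0.2] [ 68.3 -53.3 117.9  -0.2]
```

Request:
play_rows(
  moves=[
    [68,-53,40,0,32],
    [68,-53,80,0,32],
    [68,-53,80,0,32],
    [68,-53,105,0,32],
    [68,-53,105,0,32],
  ],
)

```text
time_s: 2.35
tcp_pos: [517.4, -300.6, 34.5]
orientation: [[0.991, -0.134, -0.003], [-0.134, -0.991, 0.001], [-0.003, -0.001, -1.0]]
wrist_force: [0.2, -0.7, 0.9]
grip_width: 31.7
```

```bash
python3 - <<'E'
from h import *
st();print(go(521.2,-299.5,21.5,-7.5))
s=robot.snapshot("scene");a=s["color"];u,v=map(int,proj(s,(521,-299,35)));cv2.imwrite("pics/g1.png",cv2.resize(a[v-45:v+45,u-60:u+60],None,fx=6,fy=6,interpolation=cv2.INTER_CUBIC))
E
```

```text
t 2.35 tcp [ 517.4 -300.6   34.5] yaw -7.7 F [ 0.2 -0.7  0.9] T [0.03 0.05 0.01] w 31.7 J [-30.  30. -15.  45.  -0. 158.]
[ 3.6 -1.6 13.  -0.2]
```

View pics/g1.png

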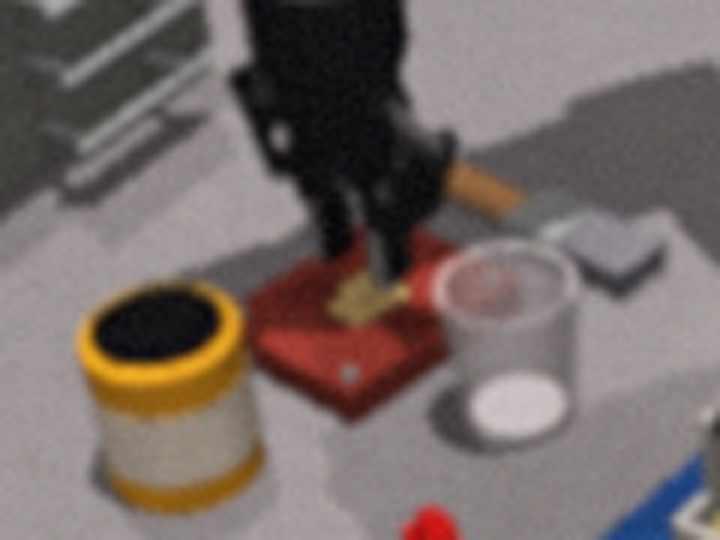

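The fingers straddle the yellow rib at crop px (365,290). Now I descend, close and check.

Request:
play_rows(
  moves=[
    [2,0,12,0,32],
    [2,0,13,0,32],
    [2,0,13,0,4],
    [2,0,13,0,4],
    [2,0,13,0,4],
  ],
)

```text
time_s: 3.02
tcp_pos: [521.3, -300.1, 22.3]
orientation: [[0.991, -0.133, 0.001], [-0.133, -0.991, 0.001], [0.001, -0.001, -1.0]]
wrist_force: [-0.7, 4.8, 5.2]
grip_width: 10.2
```

Request:
play_rows(
  moves=[
    [0,0,0,0,4],
    [0,0,0,0,4],
    [0,0,-15,0,4],
    [0,0,-40,0,4],
    [0,0,-40,0,4],
  ],
)

```text
time_s: 3.65
tcp_pos: [523.1, -302.8, 64.5]
orientation: [[0.991, -0.134, 0.004], [-0.134, -0.991, -0.004], [0.005, 0.004, -1.0]]
wrist_force: [1.1, -0.5, -0.3]
grip_width: 9.9
```

```bash
python3 -c "
from h import *
st();print(go(521,-299,150,0),go(518,6,110,8),go(518,6,20,8))"
```

```text
t 3.65 tcp [ 523.1 -302.8   64.5] yaw -7.7 F [ 1.1 -0.5 -0.3] T [-0.02  0.02 -0.03] w 9.9 J [-30.  29. -13.  48.  -0. 158.]
[ -2.1  -3.2 -85.5  -7.7] [ -46.1 -305.2  -46.9  -15.7] [ -46.6 -305.5   43.1  -15.7]
```

Request:
play_rows(
  moves=[
    [0,0,-60,0,4],
    [-10,-60,-85,-5,4],
    [-45,-305,-85,-15.7,4],
    [-45,-305,-85,-15.7,4],
    [-45,-305,-85,-15.7,4],
  ],
)

```text
time_s: 4.28
tcp_pos: [517.6, -54.4, 146.4]
orientation: [[0.99, 0.139, 0.001], [0.139, -0.99, -0.001], [0.0, 0.001, -1.0]]
wrist_force: [0.5, -0.0, -0.5]
grip_width: 9.7
```

```bash
python3 -c "
from h import *
st();print(go(519,7.5,80,8),go(519,7.5,21,8))"
```

```text
t 4.28 tcp [517.6 -54.4 146.4] yaw 8.0 F [ 0.5 -0.  -0.5] T [ 0.07 -0.04  0.  ] w 9.7 J [ -6.  17. -18.  55.  -0. 166.]
[  9.9 -61.2  66.3  -0. ] [  9.9 -61.2 125.3  -0. ]
```

Request:
play_rows(
  moves=[
    [10,-60,20,0,4],
    [10,-61,70,0,4],
    [10,-61,95,0,4],
    [10,-61,105,0,4],
    [10,-61,105,0,4],
  ],
)

```text
time_s: 4.9
tcp_pos: [519.0, 5.9, 41.2]
orientation: [[0.99, 0.139, -0.001], [0.139, -0.99, -0.0], [-0.001, 0.0, -1.0]]
wrist_force: [-0.0, -0.2, 0.2]
grip_width: 9.7
```

```bash
python3 - <<'E'
from h import *
st();print(go(519,7.5,21,8))
s=robot.snapshot("scene");a=s["color"];u,v=map(int,proj(s,(525,0,40)));cv2.imwrite("pics/g2.png",cv2.resize(a[v-45:v+45,u-60:u+60],None,fx=6,fy=6,interpolation=cv2.INTER_CUBIC))
E
```

```text
t 4.9 tcp [519.    5.9  41.2] yaw 8.0 F [-0.  -0.2  0.2] T [-0.   -0.03 -0.01] w 9.7 J [  1.  23. -27.  40.  -0. 173.]
[ 0.3 -1.6 20.2  0. ]
```

View pics/g2.png

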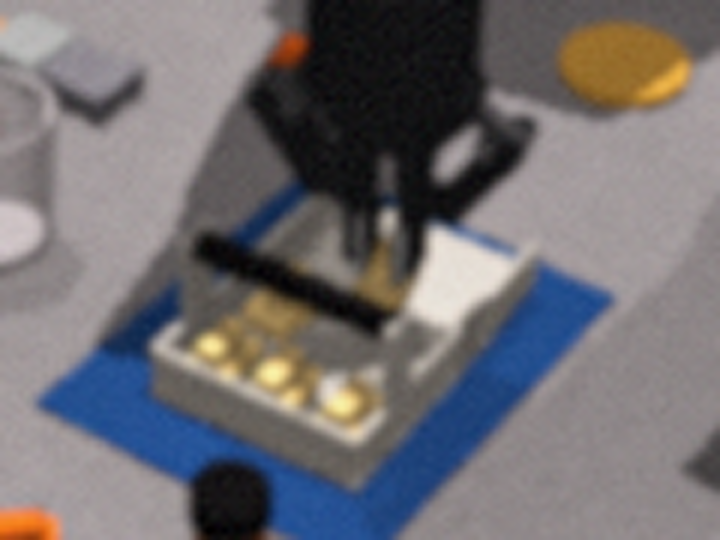

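The casting is held at crop px (380,280), over free tray floor. Lowering and releasing it.

Request:
play_rows(
  moves=[
    [0,-1,14,0,4],
    [0,-1,20,0,4],
    [0,-1,20,0,4],
    [0,-1,20,0,24],
    [0,-1,20,0,24],
  ],
)

```text
time_s: 5.58
tcp_pos: [519.3, 7.3, 21.8]
orientation: [[0.99, 0.14, 0.001], [0.14, -0.99, 0.0], [0.001, 0.0, -1.0]]
wrist_force: [-0.2, -0.0, -0.4]
grip_width: 23.7
```

Request:
play_rows(
  moves=[
    [0,0,0,0,24],
    [0,0,-40,0,24],
    [0,0,-90,0,24],
    [0,0,-140,0,40],
    [0,0,-140,0,40],
  ],
)

```text
time_s: 6.2
tcp_pos: [522.5, 7.3, 166.0]
orientation: [[0.99, 0.14, 0.009], [0.14, -0.99, 0.0], [0.009, 0.001, -1.0]]
wrist_force: [-0.0, 0.1, -0.0]
grip_width: 39.9
```

```bash
python3 - <<'E'
from h import *
st();print(go(575,-10,140,84.2),go(575,-10,49,84.2))
s=robot.snapshot("scene");a=s["color"];u,v=map(int,proj(s,(525,0,20)));cv2.imwrite("pics/g3.png",cv2.resize(a[v-45:v+45,u-60:u+60],None,fx=6,fy=6,interpolation=cv2.INTER_CUBIC))
W=cloud(s);m=np.all((W>(520,-75,70))&(W<(620,65,82)),-1);print(cv2.minAreaRect(W[m][:,:2].astype(np.float32)))
E
```

```text
t 6.2 tcp [522.5   7.3 166. ] yaw 8.0 F [-0.   0.1 -0. ] T [-0.02  0.   -0.01] w 39.9 J [  1.  16. -16.  57.  -0. 173.]
[ 49.4  24.5  26.5 -76.2] [ 48.5  24.4 117.5 -76.2]
((576.4014282226562, -9.676654815673828), (111.60045623779297, 21.505664825439453), 84.4839096069336)
```

View pics/g3.png

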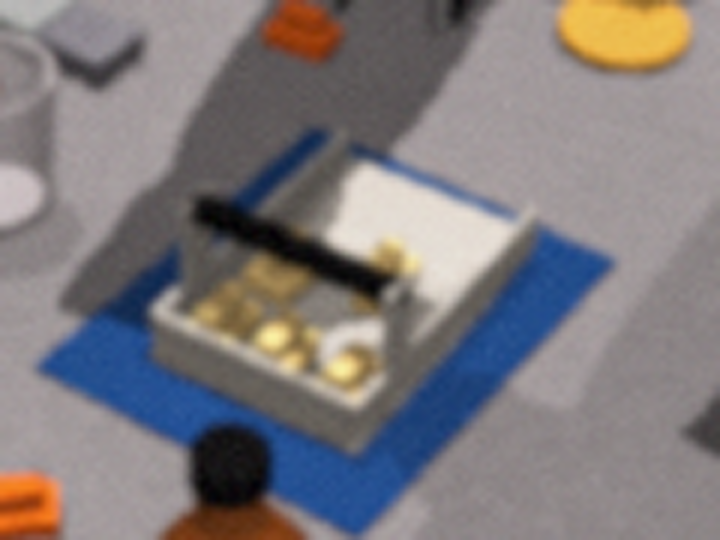

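The casting lies upright in the tray at crop px (393,260) with the four others. Now I go to the bar with the jaws across it.

Request:
play_rows(
  moves=[
    [49,24,20,-76,40],
    [49,24,20,-76,40],
    [49,24,20,-76,40],
    [49,24,20,-76,40],
    [49,24,20,-76,40],
  ],
)

```text
time_s: 6.88
tcp_pos: [569.4, -9.6, 139.3]
orientation: [[0.468, 0.884, -0.004], [0.884, -0.468, 0.0], [-0.002, -0.004, -1.0]]
wrist_force: [-0.1, -0.5, -0.0]
grip_width: 40.1
```

```bash
python3 -c "
from h import *
st();print(go(575,-10,120,84.2),go(575,-10,51,84.2))"
```

```text
t 6.88 tcp [569.4  -9.6 139.3] yaw 62.1 F [-0.1 -0.5 -0. ] T [ 0.05  0.02 -0.01] w 40.1 J [ -1.  22. -11.  57.  -0. 117.]
[  2.4   5.2  19.2 -22.1] [  2.5   5.5  88.2 -22.1]
```

Request:
play_rows(
  moves=[
    [2.5,5,10,-11,40],
    [2.5,5,20,-22,40],
    [2.5,5,50,-22,40],
    [2.5,5,80,-22,40],
    [2.5,5,88,-22,40],
  ],
)

```text
time_s: 7.5
tcp_pos: [573.1, -9.8, 50.0]
orientation: [[0.109, 0.994, -0.007], [0.994, -0.109, 0.0], [-0.001, -0.007, -1.0]]
wrist_force: [0.3, -0.2, -0.0]
grip_width: 40.3
```

Request:
play_rows(
  moves=[
    [0,0,0,0,40],
    [0,0,0,0,5],
    [0,0,0,0,5],
    [0,0,0,0,5],
    [0,0,0,0,5],
  ],
)

```text
time_s: 8.12
tcp_pos: [577.1, -9.8, 54.6]
orientation: [[0.109, 0.994, 0.002], [0.994, -0.109, 0.0], [0.0, 0.002, -1.0]]
wrist_force: [-1.9, -0.2, 6.7]
grip_width: 10.6
```

Request:
play_rows(
  moves=[
    [0,0,0,0,5],
    [0,0,0,0,5],
    [0,0,-10,0,5],
    [0,0,-20,0,5],
    [0,0,-20,0,5],
  ],
)

```text
time_s: 8.75
tcp_pos: [577.3, -9.9, 74.4]
orientation: [[0.109, 0.994, 0.002], [0.994, -0.109, -0.0], [0.0, 0.002, -1.0]]
wrist_force: [0.3, -0.3, -3.3]
grip_width: 10.8
```

```bash
cat >> h.py <<'E'
def tray(n="scene",box=((300,-120),(720,420)),save=None,c=None,f=6):
    s=robot.snapshot(n);W=cloud(s);s_=robot.state();t=np.array(s_["tcp_pos"]);x=np.array(s_["orientation"])[:,0]
    if save:
        u,v=map(int,proj(s,c if c is not None else t));w=np.pad(s["color"],((60,60),(80,80),(0,0)))
        cv2.imwrite(save,cv2.resize(w[v+5:v+115,u:u+160],None,fx=5,fy=5,interpolation=cv2.INTER_CUBIC))
    return s,W
E
python3 - <<'E'
from h import *
st();tray(save="pics/g4.png")
E
```

```text
t 8.75 tcp [577.3  -9.9  74.4] yaw 83.7 F [ 0.3 -0.3 -3.3] T [-0.04 -0.1  -0.03] w 10.8 J [ -1.  26. -16.  48.  -0.  95.]
```

View pics/g4.png

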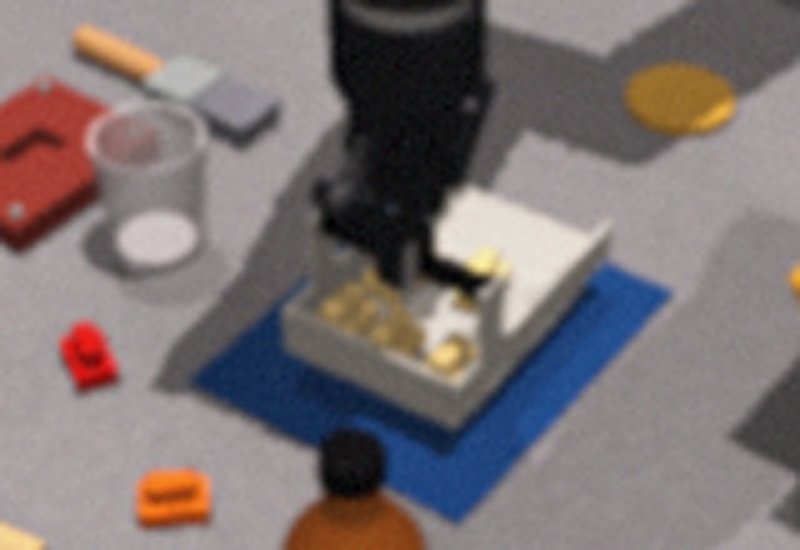

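The tray is held level by the bar, with all five blanks in it (wrist load 3.3 N). Carrying it gently above the hopper.

Request:
play_rows(
  moves=[
    [0,0,-15,0,5],
    [0,0,-40,0,5],
    [0,0,-65,0,5],
    [0,0,-90,0,5],
    [10,0,-110,0,5],
  ],
)

```text
time_s: 9.43
tcp_pos: [577.7, -0.3, 185.4]
orientation: [[0.11, 0.994, 0.001], [0.994, -0.11, -0.0], [-0.0, 0.001, -1.0]]
wrist_force: [-0.0, -0.0, -3.9]
grip_width: 10.6
```

Request:
play_rows(
  moves=[
    [20,0,-15,0,5],
    [45,-5,-25,0,5],
    [70,-13,-25,1,5],
    [95,-21,-25,2,5],
    [120,-29,-25,3,5],
  ],
)

```text
time_s: 10.05
tcp_pos: [561.4, 123.3, 209.2]
orientation: [[0.161, 0.987, 0.0], [0.987, -0.161, 0.0], [0.0, 0.0, -1.0]]
wrist_force: [0.2, -0.3, -2.4]
grip_width: 10.5
```

```bash
python3 -c "
from h import *
st();print(go(499,286,205,80.4))"
```

```text
t 10.05 tcp [561.4 123.3 209.2] yaw 80.7 F [ 0.2 -0.3 -2.4] T [-0.02 -0.1   0.02] w 10.5 J [ 12.  20.  -3.  66.  -0. 112.]
[150.5 -87.9   4.2   0.3]
```

Request:
play_rows(
  moves=[
    [25,-13,0,0,5],
    [50,-27,0,0,5],
    [75,-42,0,0,5],
    [100,-57,0,0,5],
    [122,-71,0,0,5],
  ],
)

```text
time_s: 10.68
tcp_pos: [510.8, 255.3, 209.1]
orientation: [[0.16, 0.987, 0.0], [0.987, -0.16, 0.0], [0.0, 0.0, -1.0]]
wrist_force: [0.2, 0.0, -3.6]
grip_width: 10.6
```

Request:
play_rows(
  moves=[
    [15,-9,0,0,5],
    [25,-14,0,0,5],
    [28,-17,2,0,5],
    [28,-17,2,0,5],
    [28,-17,2,0,5],
  ],
)

```text
time_s: 11.3
tcp_pos: [499.2, 284.1, 206.4]
orientation: [[0.162, 0.987, -0.0], [0.987, -0.162, -0.0], [-0.0, -0.0, -1.0]]
wrist_force: [-0.1, 0.3, -3.5]
grip_width: 10.8
```

```bash
cat >> h.py <<'E'
HC=np.array([450,294.5]);HY=np.radians(-9.6);HR=np.array([[np.cos(HY),-np.sin(HY)],[np.sin(HY),np.cos(HY)]])
def hop(P): return (np.asarray(P)[...,:2]-HC)@HR
def prof():
    s=robot.snapshot("scene");W=cloud(s);H=hop(W);t=np.array(robot.state()["tcp_pos"]);print("tcp hop",hop(t).round(1),"z",t[2].round(1))
    c=s["color"].astype(int);grey=(c.max(-1)-c.min(-1)<40)&(c.max(-1)>45)
    m=(np.abs(H[...,1])<62)&(np.abs(H[...,0])<135)&grey&(W[...,2]>100)&(W[...,2]<t[2]+40)
    P=np.c_[H[m],W[m][:,2]]
    for y0,y1 in((-62,-45),(45,62)):
        Q=P[(P[:,1]>y0)&(P[:,1]<y1)]
        for x in range(-130,131,20):
            q=Q[(Q[:,0]>=x)&(Q[:,0]<x+20)]
            if len(q)>2: print((y0,x),len(q),np.percentile(q[:,2],[5,95]).round())
E
python3 - <<'E'
from h import *
st();tray(save="pics/g5.png",c=(450,290,150));prof()
E
```

```text
t 11.3 tcp [499.2 284.1 206.4] yaw 80.7 F [-0.1  0.3 -3.5] T [-0.   -0.1   0.04] w 10.8 J [ 30.  20.  -4.  66.  -0. 129.]
tcp hop [50.3 -1.9] z 206.5
(-62, -50) 11 [169. 184.]
(-62, -30) 16 [159. 184.]
(-62, -10) 18 [158. 178.]
(-62, 10) 30 [159. 185.]
(-62, 30) 37 [161. 227.]
(-62, 50) 61 [171. 227.]
(-62, 70) 47 [159. 185.]
(45, -90) 3 [167. 183.]
(45, -70) 16 [160. 184.]
(45, -50) 21 [164. 184.]
(45, -30) 14 [169. 185.]
(45, -10) 20 [165. 185.]
(45, 10) 22 [162. 186.]
(45, 30) 32 [158. 228.]
(45, 50) 75 [164. 227.]
(45, 70) 53 [156. 185.]
```

View pics/g5.png

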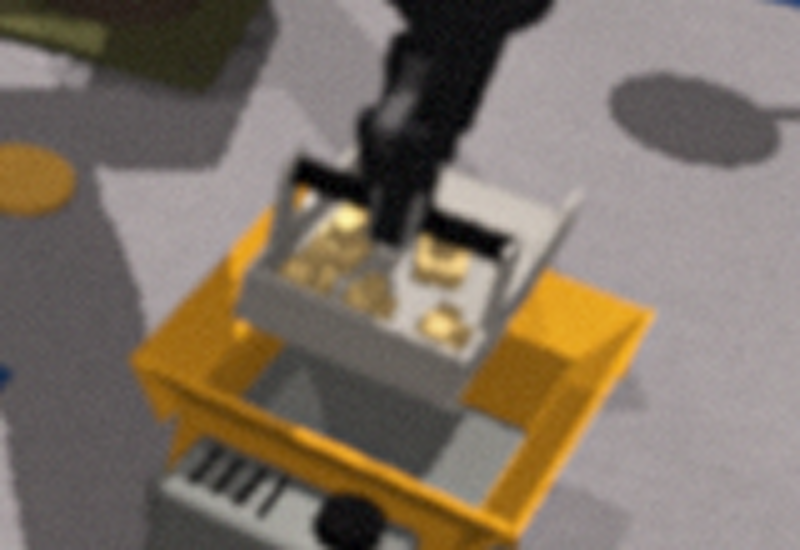

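All five blanks are in the tray at crop px (350,220), (310,270), (370,295), (442,262) and (443,325). The tray is level above the mouth. The tool can't tilt, so I'll lower the lip inside the far flare and push forward, making the tray turn about its bar in the jaws.

Request:
play_rows(
  moves=[
    [2,-6,10,0,5],
    [2,-12,25,0,5],
    [2,-12,42,0,5],
    [2,-12,56,0,5],
    [2,-12,58,0,5],
  ],
)

```text
time_s: 12.02
tcp_pos: [488.7, 288.5, 148.4]
orientation: [[0.161, 0.987, 0.002], [0.987, -0.161, -0.0], [0.0, 0.002, -1.0]]
wrist_force: [3.5, -2.3, 3.6]
grip_width: 10.6
```

Request:
play_rows(
  moves=[
    [0,0,0,0,5],
    [0,-4,0,0,5],
    [0,-8,-3,0,5],
    [0,-12,-8,0,5],
    [0,-16,-14,0,5],
  ],
)

```text
time_s: 12.65
tcp_pos: [479.5, 290.6, 165.4]
orientation: [[0.163, 0.986, 0.017], [0.987, -0.163, -0.002], [0.001, 0.017, -1.0]]
wrist_force: [14.8, -6.7, -1.1]
grip_width: 10.6
```

```bash
python3 - <<'E'
from h import *
st();prof()
E
```

```text
t 12.65 tcp [479.5 290.6 165.4] yaw 80.6 F [14.8 -6.7 -1.1] T [-1.43 -3.73  0.04] w 10.6 J [ 32.  20. -11.  58.  -1. 131.]
tcp hop [27.7  1.8] z 165.8
(-62, -70) 5 [114. 132.]
(-62, -50) 13 [110. 121.]
(-62, -30) 18 [113. 137.]
(-62, -10) 22 [114. 139.]
(-62, 10) 26 [120. 161.]
(-62, 30) 42 [129. 185.]
(-62, 50) 31 [121. 146.]
(-62, 70) 12 [119. 138.]
(45, -90) 7 [118. 134.]
(45, -70) 11 [121. 135.]
(45, -50) 15 [113. 137.]
(45, -30) 19 [118. 139.]
(45, -10) 18 [116. 141.]
(45, 10) 32 [118. 187.]
(45, 30) 71 [123. 188.]
(45, 50) 51 [119. 147.]
(45, 70) 19 [118. 138.]
```

Request:
play_rows(
  moves=[
    [0,4,6,0,5],
    [0,4,12,0,5],
    [0,-2,14,0,5],
    [0,-8,13,0,5],
    [0,-14,11,0,5],
  ],
)

```text
time_s: 13.32
tcp_pos: [462.9, 295.0, 154.2]
orientation: [[0.162, 0.987, 0.01], [0.987, -0.162, 0.003], [0.005, 0.01, -1.0]]
wrist_force: [10.1, -2.3, 10.4]
grip_width: 10.5
```

```bash
python3 - <<'E'
from h import *
st();prof()
E
```

```text
t 13.32 tcp [462.9 295.  154.2] yaw 80.7 F [10.1 -2.3 10.4] T [-0.26 -1.18 -0.01] w 10.5 J [ 33.  19. -14.  57.  -0. 132.]
tcp hop [11.2  2.6] z 154.3
(-62, -110) 5 [139. 143.]
(-62, -90) 13 [116. 140.]
(-62, -70) 11 [121. 139.]
(-62, -50) 12 [110. 123.]
(-62, -30) 26 [109. 135.]
(-62, -10) 30 [107. 151.]
(-62, 10) 46 [118. 177.]
(-62, 30) 34 [102. 131.]
(45, -130) 8 [125. 144.]
(45, -110) 21 [121. 143.]
(45, -90) 21 [114. 141.]
(45, -70) 16 [120. 141.]
(45, -50) 17 [122. 140.]
(45, -30) 19 [111. 137.]
(45, -10) 30 [108. 177.]
(45, 10) 68 [112. 177.]
(45, 30) 62 [102. 131.]
```

The lip rode up the flared wall, since the slope pushes it up. New plan: back off, press the rear of the tray down on the near rim to start the tilt, then push the lip against the vertical wall below the flare.

Request:
play_rows(
  moves=[
    [0,0,-15,0,5],
    [0,0,-35,0,5],
    [0,10,-40,0,5],
    [0,30,-40,0,5],
    [0,50,-40,0,5],
  ],
)

```text
time_s: 14.0
tcp_pos: [507.1, 285.0, 190.1]
orientation: [[0.16, 0.987, -0.003], [0.987, -0.16, -0.001], [-0.002, -0.002, -1.0]]
wrist_force: [0.9, -0.1, -2.8]
grip_width: 10.6
```

Request:
play_rows(
  moves=[
    [0,8,0,0,5],
    [0,8,0,0,5],
    [0,8,0,0,5],
  ],
)

```text
time_s: 14.38
tcp_pos: [514.2, 284.0, 191.0]
orientation: [[0.16, 0.987, -0.002], [0.987, -0.16, -0.001], [-0.001, -0.002, -1.0]]
wrist_force: [-0.4, -0.3, -2.3]
grip_width: 10.8
```

```bash
python3 - <<'E'
from h import *
st();prof();tray(save="pics/g6.png",c=(470,290,150))
E
```

```text
t 14.38 tcp [514.2 284.  191. ] yaw 80.8 F [-0.4 -0.3 -2.3] T [-0.04 -0.11  0.01] w 10.8 J [ 29.  22.  -3.  65.   0. 128.]
tcp hop [65.1  0.5] z 191.2
(-62, -30) 10 [155. 173.]
(-62, -10) 11 [144. 169.]
(-62, 10) 18 [145. 165.]
(-62, 30) 30 [145. 171.]
(-62, 50) 56 [150. 214.]
(-62, 70) 30 [154. 213.]
(-62, 90) 38 [143. 168.]
(45, -70) 13 [154. 173.]
(45, -50) 16 [160. 172.]
(45, -30) 14 [157. 172.]
(45, -10) 20 [147. 172.]
(45, 10) 22 [148. 171.]
(45, 30) 23 [145. 171.]
(45, 50) 49 [147. 214.]
(45, 70) 63 [146. 212.]
(45, 90) 53 [140. 169.]
```

View pics/g6.png

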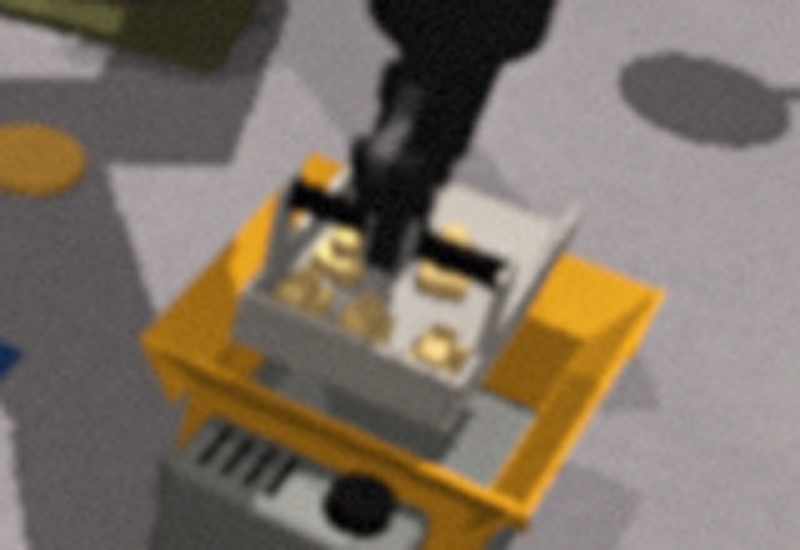

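Five blanks are still in the tray, which is nearly level. Now the rear is pressed on the near rim while moving forward and down.

Request:
play_rows(
  moves=[
    [0,4,10,0,5],
    [0,4,20,0,5],
    [0,2,27,0,5],
    [0,-5,33,0,5],
    [0,-10,38,0,5],
  ],
)

```text
time_s: 15.1
tcp_pos: [504.6, 286.6, 160.7]
orientation: [[0.16, 0.987, 0.004], [0.987, -0.16, 0.004], [0.005, 0.003, -1.0]]
wrist_force: [-17.6, -5.8, 37.4]
grip_width: 10.5
```

```bash
python3 - <<'E'
from h import *
st();prof()
E
```

```text
t 15.1 tcp [504.6 286.6 160.7] yaw 80.8 F [-17.6  -5.8  37.4] T [-1.32  2.55 -0.  ] w 10.5 J [ 30.  22.  -8.  60.   0. 129.]
tcp hop [53.8  1.2] z 159.5
(-62, -30) 9 [101. 112.]
(-62, -10) 20 [101. 124.]
(-62, 10) 24 [107. 132.]
(-62, 30) 19 [116. 137.]
(-62, 50) 46 [123. 181.]
(-62, 70) 13 [135. 155.]
(-62, 90) 41 [120. 147.]
(45, -50) 9 [102. 120.]
(45, -30) 18 [101. 125.]
(45, -10) 17 [104. 129.]
(45, 10) 21 [104. 134.]
(45, 30) 20 [110. 168.]
(45, 50) 63 [120. 185.]
(45, 70) 33 [119. 159.]
(45, 90) 56 [120. 147.]
```

Request:
play_rows(
  moves=[
    [0,-6,2,0,5],
    [0,-12,6,0,5],
    [0,-16,12,0,5],
    [0,-20,16,0,5],
    [0,-22,18,0,5],
  ],
)

```text
time_s: 15.78
tcp_pos: [486.1, 290.0, 140.5]
orientation: [[0.161, 0.987, 0.009], [0.987, -0.161, 0.002], [0.004, 0.009, -1.0]]
wrist_force: [-0.4, -1.2, 3.0]
grip_width: 10.8
```

```bash
python3 - <<'E'
from h import *
st();prof()
E
```

```text
t 15.78 tcp [486.1 290.  140.5] yaw 80.7 F [-0.4 -1.2  3. ] T [-0.32 -0.06 -0.01] w 10.8 J [ 31.  21. -12.  56.  -0. 130.]
tcp hop [35.2  1.4] z 138.7
(-62, 10) 4 [102. 108.]
(-62, 30) 29 [110. 167.]
(-62, 50) 24 [126. 153.]
(-62, 70) 10 [139. 146.]
(-62, 90) 30 [123. 140.]
(45, 10) 5 [101. 149.]
(45, 30) 40 [105. 168.]
(45, 50) 42 [107. 154.]
(45, 70) 32 [109. 146.]
(45, 90) 43 [122. 142.]
```

```bash
cat >> h.py <<'E'
def duo(f):
    out=[]
    for n in("scene","top"):
        s=robot.snapshot(n);u,v=map(int,proj(s,(475,290,120)));w=np.pad(s["color"],((80,80),(80,80),(0,0)))
        out.append(cv2.resize(w[v+20:v+140,u+20:u+140],(400,400),interpolation=cv2.INTER_CUBIC))
    cv2.imwrite(f,np.hstack(out))
E
python3 -c "
from h import *
duo('pics/g7.png')"
```

```text
(no output)
```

View pics/g7.png

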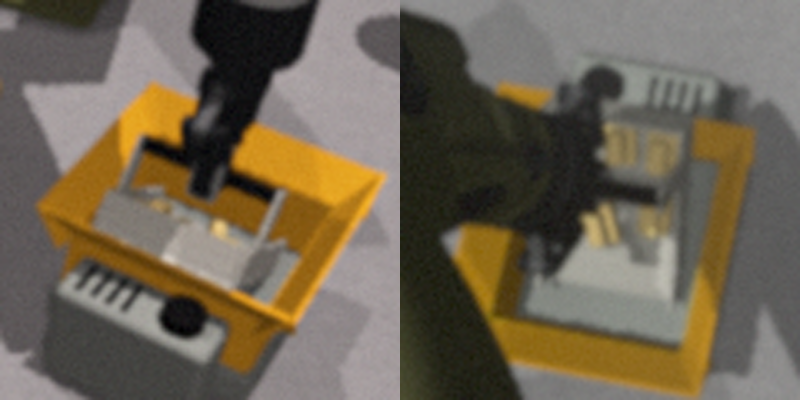

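It works: the tray hangs nose-down at about 25-30° in the hopper (left half px (190,220)), all blanks aboard. Next I lift slightly and push the lip against the vertical far wall to steepen it.

Request:
play_rows(
  moves=[
    [0,0,-16,0,5],
    [0,-6,-32,0,5],
    [0,-18,-32,0,5],
    [0,-30,-33,0,5],
    [0,-38,-36,0,5],
  ],
)

```text
time_s: 16.55
tcp_pos: [453.2, 295.0, 175.3]
orientation: [[0.163, 0.987, 0.019], [0.987, -0.163, -0.002], [0.001, 0.019, -1.0]]
wrist_force: [15.5, -8.5, 11.4]
grip_width: 10.7
```

```bash
python3 - <<'E'
from h import *
st();prof()
E
```

```text
t 16.55 tcp [453.2 295.  175.3] yaw 80.6 F [15.5 -8.5 11.4] T [-1.78 -3.33 -0.02] w 10.7 J [ 33.  18. -13.  59.  -1. 133.]
tcp hop [2.4 1.2] z 175.8
(-62, -10) 11 [187. 204.]
(-62, 10) 27 [170. 202.]
(-62, 30) 3 [171. 175.]
(-62, 50) 39 [163. 181.]
(45, -50) 6 [103. 117.]
(45, -30) 13 [105. 128.]
(45, -10) 29 [116. 202.]
(45, 10) 43 [130. 199.]
(45, 30) 23 [143. 175.]
(45, 50) 56 [158. 180.]
(45, 70) 3 [161. 161.]
```

Request:
play_rows(
  moves=[
    [0,-6,-2,0,5],
    [0,-14,-5,0,5],
    [0,-22,-9,0,5],
    [0,-30,-13,0,5],
    [0,-36,-16,0,5],
  ],
)

```text
time_s: 17.23
tcp_pos: [421.6, 302.5, 195.1]
orientation: [[0.164, 0.986, 0.028], [0.986, -0.164, 0.003], [0.008, 0.027, -1.0]]
wrist_force: [13.5, -7.8, 28.2]
grip_width: 11.0
```

```bash
python3 - <<'E'
from h import *
st();prof()
E
```

```text
t 17.23 tcp [421.6 302.5 195.1] yaw 80.6 F [13.5 -7.8 28.2] T [-1.72 -2.93 -0.29] w 11.0 J [ 36.  14. -14.  60.  -1. 136.]
tcp hop [-30.4   3.3] z 195.6
(-62, -50) 3 [119. 219.]
(-62, -30) 39 [120. 223.]
(-62, -10) 21 [139. 212.]
(-62, 10) 22 [161. 216.]
(-62, 30) 31 [185. 210.]
(45, -50) 15 [109. 210.]
(45, -30) 60 [115. 221.]
(45, -10) 51 [138. 209.]
(45, 10) 57 [162. 214.]
(45, 30) 58 [183. 209.]
```

Request:
play_rows(
  moves=[
    [0,-5,-4,0,5],
    [0,-10,-7,0,5],
    [0,-16,-10,0,5],
    [0,-22,-12,0,5],
    [0,-28,-13,0,5],
  ],
)

```text
time_s: 17.9
tcp_pos: [383.6, 306.5, 201.3]
orientation: [[0.161, 0.987, 0.003], [0.987, -0.161, 0.002], [0.002, 0.003, -1.0]]
wrist_force: [5.3, 0.5, 2.1]
grip_width: 10.7
```

```bash
python3 - <<'E'
from h import *
st();prof()
E
```

```text
t 17.9 tcp [383.6 306.5 201.3] yaw 80.8 F [5.3 0.5 2.1] T [ 0.2  -1.28 -0.  ] w 10.7 J [ 39.  12. -16.  61.  -0. 138.]
tcp hop [-68.    0.7] z 201.3
(-62, -70) 29 [215. 231.]
(-62, -50) 28 [102. 137.]
(-62, -30) 54 [141. 238.]
(-62, -10) 71 [187. 234.]
(45, -70) 34 [111. 231.]
(45, -50) 76 [103. 224.]
(45, -30) 88 [139. 237.]
(45, -10) 97 [186. 233.]
```

The tilt is about 66° with the lip at the far wall. I back the lip off the wall to let the blanks drop, with a small shake.

Request:
play_rows(
  moves=[
    [0,15,-5,0,5],
    [0,40,-10,0,5],
    [0,30,-10,0,5],
    [0,42,-10,0,5],
    [0,40,-10,0,5],
  ],
)

```text
time_s: 18.58
tcp_pos: [422.5, 298.9, 209.7]
orientation: [[0.161, 0.987, -0.001], [0.987, -0.161, -0.001], [-0.001, -0.001, -1.0]]
wrist_force: [-0.7, -0.1, -2.0]
grip_width: 10.5
```

Request:
play_rows(
  moves=[
    [0,0,0,0,5],
    [0,0,0,0,5],
  ],
)

```text
time_s: 18.82
tcp_pos: [422.0, 299.2, 210.4]
orientation: [[0.16, 0.987, -0.0], [0.987, -0.16, -0.0], [-0.0, -0.0, -1.0]]
wrist_force: [-0.9, -0.6, -1.8]
grip_width: 10.8
```

```bash
python3 -c "
from h import *
st();prof();duo('pics/g8.png')"
```

```text
t 18.82 tcp [422.  299.2 210.4] yaw 80.8 F [-0.9 -0.6 -1.8] T [0.03 0.02 0.03] w 10.8 J [ 35.  15. -11.  64.   0. 135.]
tcp hop [-28.3   0.1] z 210.5
(-62, -30) 39 [105. 241.]
(-62, -10) 34 [122. 232.]
(-62, 10) 59 [159. 245.]
(-62, 30) 70 [202. 240.]
(45, -50) 4 [105. 211.]
(45, -30) 49 [106. 239.]
(45, -10) 69 [127. 229.]
(45, 10) 83 [162. 243.]
(45, 30) 78 [201. 238.]
```

View pics/g8.png

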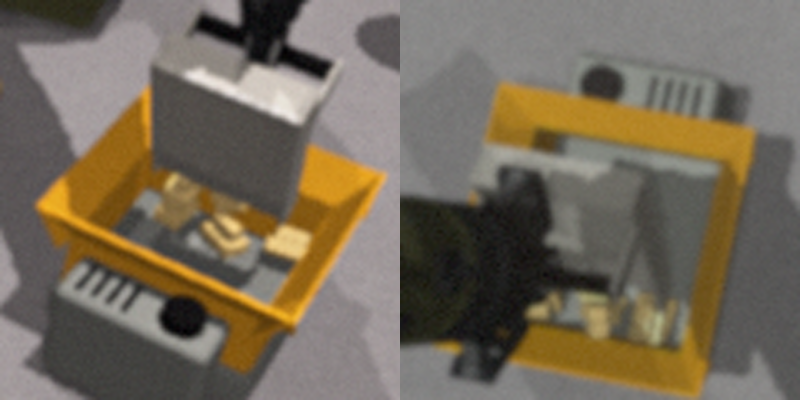

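The tray is empty and the blanks lie on the hopper floor (left px (180,200), (225,235), (290,240); right px (545,305), (598,315), (650,315)). Next I pull the tray back over the near rim so that its underside rolls it toward level.

Request:
play_rows(
  moves=[
    [0,20,0,0,5],
    [0,45,0,0,5],
    [0,70,0,0,5],
    [0,90,0,0,5],
    [0,105,0,0,5],
  ],
)

```text
time_s: 19.6
tcp_pos: [527.1, 282.0, 210.2]
orientation: [[0.161, 0.987, -0.001], [0.987, -0.161, 0.0], [-0.0, -0.001, -1.0]]
wrist_force: [-3.0, -0.3, -2.7]
grip_width: 10.6
```

Request:
play_rows(
  moves=[
    [0,15,0,0,5],
    [0,35,0,0,5],
    [0,55,0,0,5],
    [0,75,0,0,5],
    [0,95,0,0,5],
  ],
)

```text
time_s: 20.23
tcp_pos: [620.1, 267.0, 210.4]
orientation: [[0.16, 0.987, -0.001], [0.987, -0.16, -0.0], [-0.0, -0.001, -1.0]]
wrist_force: [-0.5, -0.0, -0.4]
grip_width: 10.5
```

```bash
cat >> h.py <<'E'
def prof2(zmin):
    s=robot.snapshot("scene");W=cloud(s);S=robot.state();R=np.array(S["orientation"]);t=np.array(S["tcp_pos"])
    D=W-t;a=D@R[:,1];b=D@R[:,0];c=s["color"].astype(int);g=(c.max(-1)-c.min(-1)<40)&(W[...,2]>zmin)
    for y0,y1 in((-60,-46),(46,60)):
        for x in range(-140,100,20):
            m=g&(b>y0)&(b<y1)&(a>=x)&(a<x+20)&(D[...,2]<40)
            if m.sum()>2: print(y0,x,m.sum(),np.percentile(D[m][:,2]-15.4,[5,95]).round())
E
python3 -c "
from h import *
st();print(hop(robot.state()['tcp_pos']));prof2(100)"
```

```text
t 20.23 tcp [620.1 267.  210.4] yaw 80.8 F [-0.5 -0.  -0.4] T [0.07 0.49 0.02] w 10.5 J [ 23.  31.  14.  73.   0. 123.]
[172.32924017   1.27733019]
-60 -100 17 [-103.  -88.]
-60 -80 33 [-99. -78.]
-60 -60 36 [-94. -69.]
-60 -40 34 [-87. -58.]
-60 -20 32 [-69.   8.]
-60 0 88 [-46.   9.]
-60 20 17 [-33. -21.]
-60 40 68 [-42. -19.]
46 -100 13 [-109.  -83.]
46 -80 9 [-96. -74.]
46 -60 20 [-88. -63.]
46 -40 22 [-84. -53.]
46 -20 35 [-75.   7.]
46 0 94 [-62.   8.]
46 20 34 [-56. -22.]
46 40 83 [-45. -20.]
```

Request:
play_rows(
  moves=[
    [0,5,-15,0,5],
    [0,5,-30,0,5],
    [-40,0,-30,0,5],
    [-85,-2,-30,-1,5],
    [-130,-5,-30,-2,5],
  ],
)

```text
time_s: 20.9
tcp_pos: [593.8, 138.7, 241.3]
orientation: [[0.125, 0.992, 0.002], [0.992, -0.125, -0.0], [-0.0, 0.002, -1.0]]
wrist_force: [0.6, 0.4, -2.1]
grip_width: 10.5
```

```bash
python3 -c "
from h import *
st();print(go(577,-10,200,84))"
```

```text
t 20.9 tcp [593.8 138.7 241.3] yaw 82.8 F [ 0.6  0.4 -2.1] T [-0.06 -0.09  0.05] w 10.5 J [ 13.  23.   6.  73.  -0. 110.]
[-149.6    1.8   41.3   -1.2]
```

Request:
play_rows(
  moves=[
    [-45,0,10,0,5],
    [-90,-10,30,-1,5],
    [-130,-25,45,-1.2,5],
    [-150,-36,65,-1.2,5],
    [-150,-36,85,-1.2,5],
  ],
)

```text
time_s: 21.52
tcp_pos: [538.3, -6.2, 156.0]
orientation: [[0.108, 0.994, 0.001], [0.994, -0.108, -0.001], [-0.001, 0.001, -1.0]]
wrist_force: [0.2, 0.4, -1.6]
grip_width: 10.5
```

Request:
play_rows(
  moves=[
    [0,0,20,0,5],
    [0,0,40,0,5],
    [0,0,50,0,5],
    [0,0,55,0,5],
    [0,0,55,0,5],
  ],
)

```text
time_s: 22.15
tcp_pos: [540.0, -4.7, 101.2]
orientation: [[0.105, 0.994, 0.002], [0.994, -0.105, -0.0], [-0.0, 0.002, -1.0]]
wrist_force: [-0.3, 0.4, -0.4]
grip_width: 10.6
```

```bash
python3 -c "
from h import *
st();prof2(4)"
```

```text
t 22.15 tcp [540.   -4.7 101.2] yaw 84.0 F [-0.3  0.4 -0.4] T [-0.01  0.04 -0.02] w 10.6 J [ -0.  21. -19.  49.  -0.  96.]
-60 -80 13 [-102.  -89.]
-60 -60 32 [-96. -68.]
-60 -40 38 [-88. -58.]
-60 -20 41 [-77.   5.]
-60 0 83 [-53.   7.]
-60 20 21 [-37. -21.]
-60 40 28 [-39. -18.]
-60 60 6 [-44. -35.]
46 -100 9 [-104.  -87.]
46 -80 30 [-106.  -76.]
46 -60 31 [-99. -68.]
46 -40 32 [-89. -59.]
46 -20 49 [-78.   4.]
46 0 93 [-68.   7.]
46 20 53 [-58. -19.]
46 40 60 [-47. -20.]
46 60 5 [-44. -36.]
```

Request:
play_rows(
  moves=[
    [0,8,10,0,5],
    [0,18,19,0,5],
    [0,26,28,0,5],
    [0,33,37,0,5],
    [0,37,44,0,5],
  ],
)

```text
time_s: 22.82
tcp_pos: [577.1, -8.8, 55.9]
orientation: [[0.106, 0.994, 0.001], [0.994, -0.106, -0.001], [-0.0, 0.001, -1.0]]
wrist_force: [1.0, -0.8, 3.9]
grip_width: 10.6
```

```bash
python3 -c "
from h import *
st();prof2(4)"
```

```text
t 22.82 tcp [577.1  -8.8  55.9] yaw 83.9 F [ 1.  -0.8  3.9] T [-0.19  0.16  0.06] w 10.6 J [ -1.  27. -17.  46.  -0.  95.]
-60 -140 3 [-65. -58.]
-60 -60 7 [-66. -55.]
-60 -40 33 [-63. -38.]
-60 -20 56 [-62. -20.]
-60 0 85 [-56.   7.]
-60 20 37 [-63. -35.]
46 -140 4 [-47. -41.]
46 -120 24 [-62. -38.]
46 -100 29 [-63. -39.]
46 -80 35 [-65. -37.]
46 -60 35 [-64. -38.]
46 -40 32 [-65. -36.]
46 -20 65 [-62.   8.]
46 0 81 [-62.   8.]
46 20 55 [-63. -35.]
```

The tray is level to within 1-2°. I press 1 mm more, open, and leave straight up.

Request:
play_rows(
  moves=[
    [0,0,2,0,5],
    [0,0,2,0,5],
    [0,0,1,0,20],
    [0,0,0,0,40],
    [0,0,0,0,40],
  ],
)

```text
time_s: 23.5
tcp_pos: [575.7, -8.4, 56.4]
orientation: [[0.105, 0.994, -0.001], [0.994, -0.105, 0.0], [0.0, -0.001, -1.0]]
wrist_force: [0.1, 0.1, 0.8]
grip_width: 39.8
```

Request:
play_rows(
  moves=[
    [0,0,0,0,40],
    [0,0,-30,0,40],
    [0,0,-80,0,40],
    [0,0,-130,0,40],
    [0,0,-130,0,40],
  ],
)

```text
time_s: 24.12
tcp_pos: [579.3, -8.5, 191.1]
orientation: [[0.105, 0.994, 0.009], [0.994, -0.105, -0.0], [0.001, 0.009, -1.0]]
wrist_force: [0.4, 0.1, 0.0]
grip_width: 40.1
```

Request:
play_rows(
  moves=[
    [-60,-40,-40,0,40],
    [-120,-80,-40,0,40],
    [-180,-120,-40,0,40],
    [-200,-120,-40,0,40],
    [-200,-120,-40,0,40],
  ],
)

```text
time_s: 24.75
tcp_pos: [433.3, -197.1, 225.7]
orientation: [[0.111, 0.994, -0.002], [0.994, -0.111, 0.0], [-0.0, -0.002, -1.0]]
wrist_force: [1.0, -0.4, 1.1]
grip_width: 40.0
```

```bash
python3 - <<'E'
from h import *
st();o=[]
for n in("scene","top"):
    s=robot.snapshot(n);W=cloud(s)
    for c in((475,290,60),(530,-5,20)):
        u,v=map(int,proj(s,c));w=np.pad(s["color"],((80,80),(80,80),(0,0)))
        k=45 if n=="top" else 50
        o.append(cv2.resize(w[v+80-k:v+80+k,u+80-k:u+80+k],(300,300),interpolation=cv2.INTER_CUBIC))
    for nm,lo,hi in(("bar",(520,-75,70),(620,65,82)),("tray",(430,-75,9),(630,65,85)),("tin",(600,-360,70),(700,-250,90)),("cup",(500,-235,70),(590,-150,90))):
        m=np.all((W>lo)&(W<hi),-1);r=cv2.minAreaRect(W[m][:,:2].astype(np.float32));print(n,nm,np.round(r[0],1),np.round(r[1],1),round(r[2],1),np.percentile(W[m][:,2],[5,50,95]).round(1))
    for q in("blank0","casting"):
      for r in robot.trace(q,n):
        P=W[r["region"]];P=np.nanmedian(P,0)
        if r["p"]>.2: print(n,q,round(r["p"],2),"hop",hop(P).round(),"z",P[2].round())
cv2.imwrite("pics/g9.png",np.vstack([np.hstack(o[:2]),np.hstack(o[2:])]))
E
```

```text
t 24.75 tcp [ 433.3 -197.1  225.7] yaw 83.6 F [ 1.  -0.4  1.1] T [ 0.05 -0.05  0.02] w 40.0 J [-24.  10. -15.  65.  -0.  72.]
scene bar [578.4  -8.4] [108.6  23.8] 83.6 [71.1 75.8 78.2]
scene tray [533.9  -4.4] [112.5 166.1] 83.9 [ 9.7 24.1 76.5]
scene tin [ 651.8 -311.4] [69.2 70.5] 30.8 [72.3 83.9 86.4]
scene cup [ 542.8 -191.9] [67.4 65. ] 34.3 [70.5 77.6 81.8]
scene blank0 0.61 hop [ -21. -423.] z 12.0
scene blank0 0.51 hop [-51.  55.] z 53.0
scene blank0 0.47 hop [-45. -36.] z 68.0
scene blank0 0.44 hop [ 327. -310.] z 13.0
scene casting 0.68 hop [-42.   7.] z 42.0
top bar [576.9 -10. ] [109.6  20.9] 84.4 [72.4 75.9 78.7]
top tray [532.5  -5.4] [110.1 162.4] 84.2 [ 9.6 16.8 77.1]
top tin [ 646.5 -315.2] [73.1 71.6] 89.5 [77.8 83.9 86.9]
top cup [ 541.2 -193.9] [66.1 65.9] 62.1 [72.  79.3 82.2]
top blank0 0.69 hop [ 133. -285.] z 8.0
top blank0 0.66 hop [-52. -44.] z 67.0
top blank0 0.62 hop [-57.  53.] z 54.0
top blank0 0.48 hop [ 320. -315.] z 14.0
top casting 0.46 hop [-42.   2.] z 43.0
top casting 0.39 hop [14. 10.] z 86.0
```

View pics/g9.png

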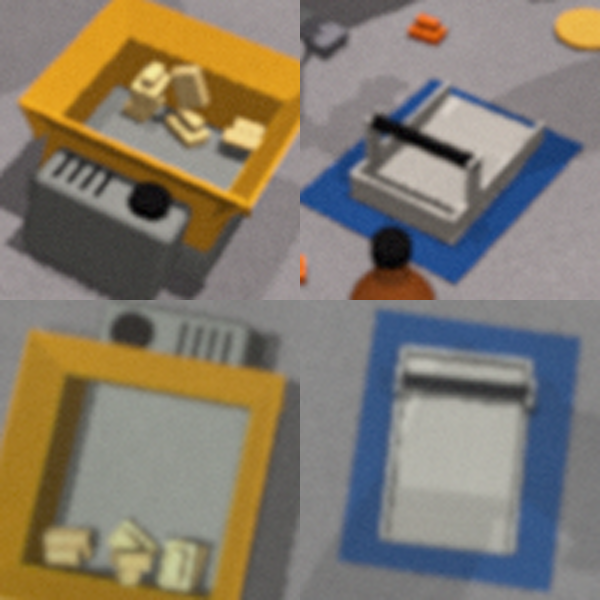

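The last picture shows five blanks in the hopper: top-left quarter px (150,80), (145,105), (190,85), (187,128) and (242,135). The tray stands empty and level on the mat.

```bash
python3 -c "
from h import *
st();robot.job_done()"
```

```text
t 25.05 tcp [ 436.2 -193.7  226.1] yaw 84.1 F [-0.3  0.1 -0.1] T [0.03 0.   0.03] w 39.9 J [-24.  10. -15.  65.   0.  72.]
the job is handed in; nothing more can be done
```

I put the casting in the tray with the four other blanks, tipped all five into the hopper, stood the empty tray back on the mat, and handed the job in at 25 s. No verdict was reported.

**How the tipping went:** the moves cannot tilt the tool, so I turned the tray about its bar inside the closed jaws. My first try, pushing the lip against the sloped far wall, failed because the lip rode up over the rim. I backed off, levered the rear of the tray on the near rim and then pushed the lip against the far wall, which brought it to about 66°. Pulling the tray back over the near rim and lowering it onto the mat levelled it again.

**Last checks:**
- **Blanks:** I count five in the hopper, two of them stacked and one leaning. The highest surface is about 68 mm up. The tracing network outlined only three groups of them, so the count of five comes from the picture.
- **Tray:** empty, level and within about 8 mm of the mat's centre.
- **Tin and cup:** within about 1 mm of where they started.
- **Bottle:** I did not measure it again. It showed in place in the picture and nothing came near it.
- **Robot:** clear of everything, with almost no wrist force. The highest wrist force I saw was about 42 N.

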